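# Latch the potting clamp half open to free the pot

### The arm

A 7-joint arm with a two-finger parallel gripper is mounted at the origin on the work surface. World frame = base frame: x ahead of the robot, y to its left, z up, the work surface at z = 0. Lengths are in m, angles in rad, forces in N, time in s.
With the tool pointing down it reaches from about 0.4 to 0.85 m from the base axis. Payload 4.5 kg.
Tool frame: the origin (TCP) lies at the very end of the fingers, on their centre line; the grasp point (between the pads) lies 19 mm behind it; z points along the fingers, y is the direction in which the jaws open and shut (so a half turn about z gives the same grasp; the last joint's range is limited). The gripper opens to 88 mm and grips with 3 to 60 N. Pads are 18 mm wide; open, the fingers measure 123 mm over their backs; the gripper's body (75 mm by 187 mm) begins 45 mm behind the grasp point.
Start: joints at [-1.252, 0.689, -0.195, 1.565, 0.157, 0.902, -0.215], TCP at [0.176, 0.6, 0.239] pointing down, gripper open.
Joint ranges: [-3.01, 3.01], [-0.46, 2.08], [-1.47, 1.51], [0.13, 2.56], [-1, 4.14], [0.04, 2.09], [-2.66, 2.66]. Speed limits (rad/s): [2.57, 2.57, 3.14, 3.14, 3.14, 3.14, 3.14].

### API

Orientations are given as a unit quaternion [x, y, z, w].
In Python, from plant import telemetry, imaging, r gives the robot as it stands.
- The arm moves only by the shell command python3 -m creep 'ROWS' [FORCE]. ROWS is JSON, a list of rows, each a list of 5 numbers: the closure in counts, from 0 (fully open) to 255 (shut), then the shift along the tool's x, y, z in m, then the turn about the tool's z in degrees. In form: [[fingers, x, y, z, yaw], ...]. A call has 1 to 10 rows; each row is the pose to reach, as a shift and turn from the pose commanded when the call began, along the tool's axes at that moment; what a row does not reach only later rows make up. A row lasts 1/8 s, in which the tool goes at most 62.5 mm and 10.7 degrees, less where a joint would pass 70% of its speed; a pose out of reach is approached as far as the arm can. A call with a gripper value outside its range is refused whole. The fingers move at their own pace and stop on an object; FORCE is the grip in N (left out, the last holds). Time passes only in rows, so rows that repeat a pose let the fingers close. It gives the time, the measured TCP pose, the force and the opening at its end, in the units of the state.
- telemetry.get_state(): the state, without advancing time (a new reading comes with each control period).
- imaging.snapshot(name): name is "scene" or "top" or "wrist"; returns a dict with "image" (480x640x3 uint8, blue, green, red), "camera_matrix" (3x3 intrinsics, pixels), "distortion" ([k1, k2, p1, p2, k3] as OpenCV has them; the pictures are not rectified), "R" (3x3) and "t" (3): a world point X has camera coordinates R X + t; the wrist camera has in their place "hand_eye" (4x4, takes a point from camera to tool coordinates, whose origin is the TCP and whose axes are the flange's). Camera axes: x right, y down, z forward; pixel columns grow to the right and rows downward; lengths in m; the calibration is good to about 2 mm. A picture is of the moment at which its call begins: read the wrist's pose just before it. There is no depth.
- r.finish_job(): hands the job in, once; it reports no verdict.
Trained networks look in a picture, given as the dict that the camera call returned (one of the last four; its "shot" number tells which), for a name from the list of things; names that differ only in an ending like _2 or _b are one class to them, and where a whole thing is asked for, a point or a joint stands for the part that bears it (a point fixed in the world has none). Each returns a list of dicts, best first, with "score" (0 to 1); they miss things now and then, are a little off and sometimes report something else, mostly with a low value. They report only what shows in the picture. A call takes as long as a camera call. They do not tell look-alikes from the thing itself.
- imaging.boxes_of(picture, target): "rect" ([left, top, right, bottom] in pixels, round what is visible of it).
- imaging.trace(picture, target): "pixels" (480x640 bool, what is visible of it) and "rect" ([left, top, right, bottom] in pixels, round what is visible of it).
- imaging.place_of(picture, target): "location" ([row, column] in pixels: a listed point, or the origin of a listed thing).
The state is a dict: "clock": time; "q": joint angles; "qd": joint speeds; "joint_torque": joint torques, N m; "tool_pos": TCP position; "eef_rot": TCP orientation; "contact_force": force on the tool from outside, world axes, zero at the start; "moment": the same for the moment, N m; "opening": opening from 0.0 (shut) to 1.0 (fully open).
Only numpy, scipy, OpenCV 4.12 (cv2) and the standard library are available. Lean on these libraries where they do the work, as an engineer would, in place of code of your own. Each camera call takes 0.05 s, during which the arm holds its last target.

### The job

Free the empty pot held in the potting clamp: with the fingertips, push the clamp's upright push plate away from the pot, well past the point where the stop pin drops, then ease it back slowly under the fingertips, never letting it snap back, until the jaw rests half open against the dropped pin, and take the hand away. Push only on the plate's bare steel face; do not touch its rubber backing, do not grip or lift anything or pull up the pin, and leave the pot and the things around the clamp where they stand.

Things in the scene. Friction and masses are not known exactly. Their poses are not given: they have to be found in the camera images.
- clamp: Fixed aluminium base plate of the potting clamp, 350 x 124 x 12 mm, on the bench. Origin: centre of its underside. Its +x (along the 350 mm) is the way the jaw opens. Along x: fixed jaw at -156 mm, pot at -105, moving jaw at -53 (closed), bridge with the stop pin at 8 to 36, then a clear gap of 64 mm (clamp closed), then the push plate at 100.
- bridge (a point): Top middle of the fixed dark steel bridge over the bar, 52 mm above the bench; axes as the clamp's. The bridge is 28 mm along the clamp, 72 mm across. On its middle stands the stop pin with a black knob, 22 mm across, its top 82 mm above the bench (72 mm once the pin has dropped).
- jaw (a joint): Opening of the moving jaw, bar and push plate (one piece, 0.57 kg), m, along the clamp's +x: about 0 at the start, 0.050 at the end stop. Sprung shut with 5 N (closed) to 9 N (open). Let go before 0.030 it springs shut; past 0.030 the pin drops, and let back it latches at 0.030. Push to 0.040 to 0.048. Return under the fingertips, slower than 0.2 m/s; let go freely it is faster.
- plate_face (a point): Point on the push plate's bare steel face that looks to the pin and pot (clamp's -x), mid-width, 60 mm above the bench; axes as the clamp's; moves with the jaw. The upright plate is 110 mm wide across the clamp, from 14 to 75 mm above the bench, 8 mm thick. In the gap before it lie only the bar (24 mm wide) and guide rails, tops 24 mm above the bench.
- guard: Rubber backing on the far side of the push plate, 6 mm thick, 110 mm wide, as high as the plate; not to be touched. Origin: its centre, 11 mm beyond the plate's steel face (clamp's +x); moves with the jaw.
- stop_pin (a joint): Drop of the sprung stop pin, m: 0 raised (standing on the raised step of the bar, start), 0.010 fully dropped behind the step; negative if pulled up.
- pot: Empty dark rectangular tray pot standing in the clamp, 90 x 70 x 30 mm, 0.22 kg, loose. Origin: centre of its underside, 12 mm above the bench.
- spare_pot: Another dark tray pot, 100 x 65 x 26 mm, loose on the bench beside the clamp. Origin: centre of its underside.
- spool: Spool of copper wire with black end discs standing on the bench, 60 mm across, 40 mm high, loose. Origin: centre of its underside.
- brush: Hand brush lying on the bench beside the clamp, along its own x, loose. Origin: its middle at bench level.
Not all that is in view belongs to the job. Leave any white look-alike of the pot alone.

How it is judged:
By the outcome, as a careful person would: the job done as asked, in the order asked, and still so for the second after the job is handed in, with the robot touching nothing.
It also fails if it takes over 40 s, if anything falls off the work surface, if the arm or the gripper's body presses on something with over 40 N, if the wrist force passes 120 N, or if a joint passes its speed limit or range.

## Working session

There is one attempt and no reset: what is moved stays moved. The work goes in short steps, Python scripts to look and compute and a shell command to move; the robot and the scene stay as the last step left them, time stands still between calls to the robot, and variables do not carry over. Pictures are saved under pics/ and viewed, and the job is handed in when it is done.

```bash
ls; mkdir -p pics
python3 - <<'E'
from plant import telemetry, imaging, r
import cv2
s=telemetry.get_state()
print({k:s[k] for k in('clock','tool_pos','eef_rot','contact_force','opening')})
for n in("scene","top"):
    p=imaging.snapshot(n); cv2.imwrite(f"pics/{n}0.png",p["image"])
    for t in("clamp","bridge","plate_face","guard","pot","spare_pot","spool","brush"):
        print(n,t,[(round(d["score"],2),[round(float(x)) for x in d["location"]]) for d in imaging.place_of(p,t)][:3])
    print(p["camera_matrix"],p["distortion"],p["R"],p["t"])
E
```

```text
pics
{'clock': 0.0, 'tool_pos': array([0.17547989, 0.59920742, 0.23791514]), 'eef_rot': array([ 1.41857967e-01,  9.89886607e-01, -9.05828201e-04, -4.98859630e-05]), 'contact_force': array([ 0.48312715, -0.71787769,  0.02175861]), 'opening': 0.9973290711485958}
scene clamp [(0.9, [244, 351])]
scene bridge [(0.79, [230, 368])]
scene plate_face [(0.7, [245, 414]), (0.7, [328, 354])]
scene guard [(0.77, [251, 422])]
scene pot [(0.85, [224, 293]), (0.79, [216, 177]), (0.63, [160, 240])]
scene spare_pot [(0.81, [301, 268])]
scene spool [(0.93, [328, 351])]
scene brush [(0.6, [177, 350])]
[[474.09548959   0.         329.03554763]
 [  0.         474.09548959 240.42670052]
 [  0.           0.           1.        ]] [-0.07675873  0.          0.          0.          0.        ] [[-0.51398776  0.85775127 -0.00890766]
 [ 0.72937593  0.43154922 -0.5308258 ]
 [-0.45147241 -0.27933499 -0.84743414]] [ 0.36476993 -0.3462374   1.01736626]
top clamp [(0.74, [258, 313])]
top bridge [(0.97, [262, 295])]
top plate_face [(0.73, [263, 244]), (0.56, [267, 239])]
top guard []
top pot [(0.89, [245, 378]), (0.88, [293, 486]), (0.69, [194, 491])]
top spare_pot [(0.71, [168, 353])]
top spool [(0.56, [178, 268])]
top brush [(0.86, [338, 358])]
[[574.59882213   0.         334.25845763]
 [  0.         574.59882213 238.97554105]
 [  0.           0.           1.        ]] [-0.08118413  0.          0.          0.          0.        ] [[ 0.01291673 -0.9999073   0.0043063 ]
 [-0.99653103 -0.01322697 -0.08216421]
 [ 0.08221356 -0.00323007 -0.9966095 ]] [-0.10566165  0.5529705   0.89044138]
```

View pics/top0.png

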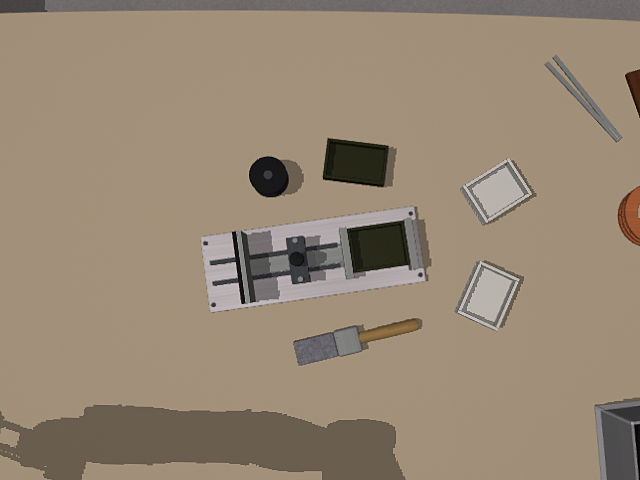

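View pics/scene0.png

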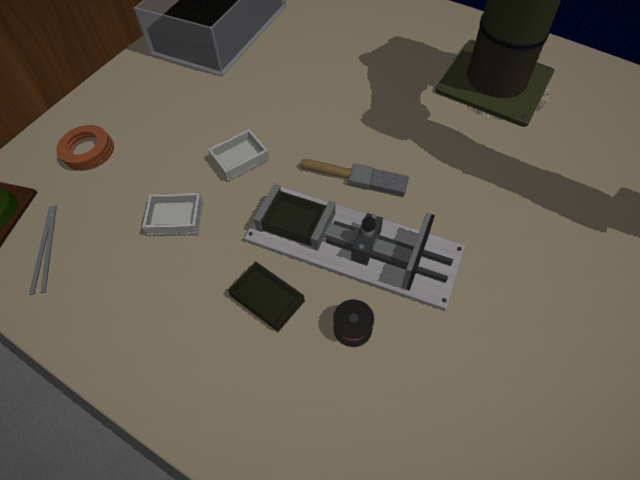

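The two white trays, at (497,190) and (489,295) in the top picture, are look-alikes. The dark pot in the clamp is at (378,245), and the loose dark one at (355,162) is the spare. The push plate is at about (243,266), and the clamp's +x points to image left. Next I fit the clamp's pose from both views.

```bash
cat > h.py <<'E'
import numpy as np, cv2
def proj(p,X):
    rv=cv2.Rodrigues(np.array(p["R"]))[0]
    return cv2.projectPoints(np.array(X,float).reshape(-1,1,3),rv,np.array(p["t"],float),np.array(p["camera_matrix"]),np.array(p["distortion"]))[0].reshape(-1,2)
def world(c,X):
    x,y,a=c; X=np.array(X,float); R=np.array([[np.cos(a),-np.sin(a)],[np.sin(a),np.cos(a)]])
    return np.c_[X[:,:2]@R.T+[x,y],X[:,2]]
E
python3 - <<'E'
from plant import telemetry, imaging, r
from h import *
from scipy.optimize import least_squares
P={n:imaging.snapshot(n) for n in("top","scene")}
# model corners: order (+x,+y),(+x,-y),(-x,-y),(-x,+y)
M=np.array([[.175,.062,.012],[.175,-.062,.012],[-.175,-.062,.012],[-.175,.062,.012]])
obs={}
guess={"top":[[202,237],[210,311],[425,281],[415,207]],"scene":[[444,301],[463,245],[277,188],[245,240]]}
for n,p in P.items():
    d=imaging.trace(p,"clamp")[0]; m=d["pixels"].astype(np.uint8)
    h=cv2.convexHull(cv2.findContours(m,0,2)[0][0] if 0 else np.argwhere(m)[:,::-1].astype(np.int32))[:,0]
    print(n,d["score"],d["rect"],[h[np.argmin(np.linalg.norm(h-g,axis=1))].tolist() for g in guess[n]])
    im=p["image"]; x0,y0,x1,y1=[int(v) for v in d["rect"]]
    s=780/(x1-x0+20)
    cv2.imwrite(f"pics/{n}_crop.png",cv2.resize(im[y0-10:y1+10,x0-10:x1+10],None,fx=s,fy=s,interpolation=cv2.INTER_CUBIC)); print(x0-10,y0-10,s)
# two candidate orderings: +y side in top?  clamp +x ~ world +y => clamp +y ~ world -x (image down)
def f(c,g,names):
    return np.concatenate([(proj(P[n],world(c,M))-g[n]).ravel() for n in names])
g={"top":np.array([[210,311],[202,237],[415,207],[425,281]]),"scene":np.array([[463,245],[444,301],[245,240],[277,188]])}
for names in(["top"],["scene"],["top","scene"]):
    s=least_squares(f,[.5,0,1.57],args=(g,names)); print(names,s.x,np.round(s.fun,1))
for n in P:
    print(n,"pred bridge,plate_face",proj(P[n],world(s.x,[[.022,0,.052],[.1,0,.060]])).round(1).tolist())
    o=P[n]["image"].copy()
    np.save("c.npy",s.x)
    for q in proj(P[n],world(s.x,np.r_[M,[[.022,0,.052],[.1,0,.06],[.1,.055,.075],[.1,-.055,.075],[.114,.055,.075],[.114,-.055,.075]]])): cv2.circle(o,tuple(int(round(v)) for v in q),1,(0,0,255),-1)
    x0,y0=(190,190) if n=="top" else (230,170)
    cv2.imwrite(f"pics/{n}_ov.png",cv2.resize(o[y0:y0+150,x0:x0+250],None,fx=3.2,fy=3.2,interpolation=cv2.INTER_CUBIC))
E
```

```text
top 0.57 [202.9, 209.8, 427.5, 310.7] [[201, 238], [210, 311], [424, 280], [414, 208]]
192 199 3.183673469387755
scene 0.58 [245.0, 182.7, 462.9, 309.4] [[447, 305], [463, 244], [279, 184], [245, 240]]
235 172 3.2911392405063293
['top'] [ 0.52280946 -0.06488288  1.72177072] [-0.1  1.1 -1.4 -1.4 -0.  -0.9  1.4  1.1]
['scene'] [ 0.52166169 -0.06488259  1.74700209] [ 1.8 -3.   3.6  5.1 -2.2 -1.3 -3.7 -3.6]
['top', 'scene'] [ 0.52227493 -0.06497063  1.73221668] [ 0.5  2.6 -1.6  0.1 -0.5 -1.6  1.7  0.2  1.8 -1.3  2.4  6.6 -2.3 -2.4
 -2.8 -4.3]
top pred bridge,plate_face [[298.1, 260.0], [247.1, 267.3]]
scene pred bridge,plate_face [[367.2, 231.5], [415.4, 244.1]]
```

View pics/top_ov.png

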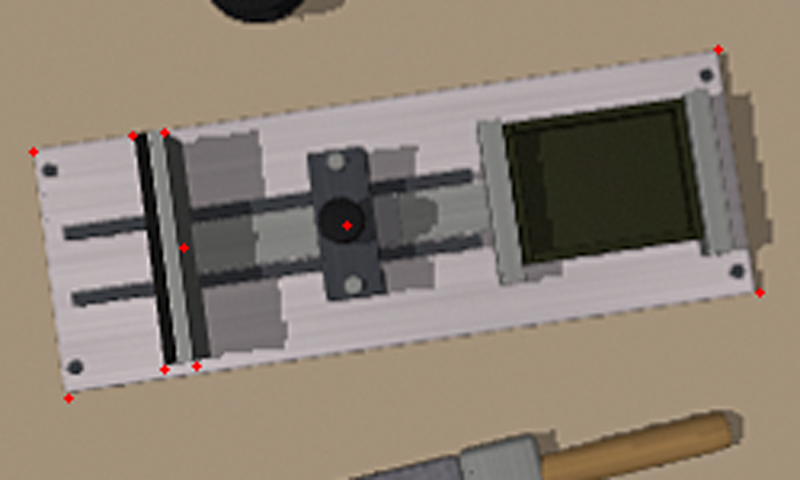

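View pics/scene_ov.png

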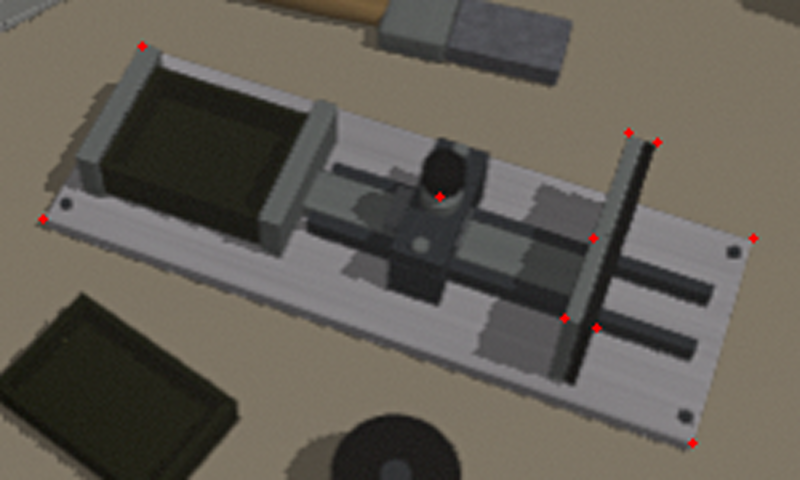

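```bash
cat >> h.py <<'E'
from scipy.spatial.transform import Rotation as Ro
C=np.array([.5226,-.0650,1.7220])
def rel(s):
    """TCP in clamp frame (mm), tool yaw error deg, tool-frame axes"""
    R=Ro.from_quat(s["eef_rot"]).as_matrix(); a=C[2]
    d=s["tool_pos"][:2]-C[:2]; u=np.array([np.cos(a),np.sin(a)]); v=np.array([-u[1],u[0]])
    yaw=np.degrees(np.arctan2(R[1,0],R[0,0])-a)
    return np.round([1e3*d@u,1e3*d@v,1e3*s["tool_pos"][2]],1),round((yaw+180)%360-180,2),np.round(R[:,2],4)
def goal(s,x,y,z):
    R=Ro.from_quat(s["eef_rot"]).as_matrix()
    return np.round(R.T@(world(C,[[x,y,z]])[0]-s["tool_pos"]),4)
E
python3 - <<'E'
from plant import telemetry
from h import *
s=telemetry.get_state(); print(rel(s),goal(s,.066,0,.2))
E
```

```text
(array([709.5, 242.9, 238.7]), np.float64(65.02), array([-0.e+00,  1.e-04, -1.e+00])) [-0.492  -0.4808  0.0387]
```

```bash
python3 -m creep '[[128,-0.02,-0.02,0,3],[255,-0.05,-0.05,0,9],[255,-0.085,-0.085,0,16],[255,-0.12,-0.12,0,23],[255,-0.155,-0.155,0,30],[255,-0.19,-0.19,0,37],[255,-0.225,-0.225,0,44],[255,-0.26,-0.26,0,51],[255,-0.285,-0.285,0,58],[255,-0.30,-0.30,0,65]]' 20
python3 - <<'E'
from plant import telemetry
from h import *
s=telemetry.get_state(); print(rel(s),goal(s,.066,0,.18),s["opening"],s["contact_force"],s["q"])
E
```

```text
clock: 2.35
tool_pos: [0.3802, 0.2258, 0.239]
eef_rot: [0.654, 0.756, 0.0, 0.0]
contact_force: [-0.7, 0.1, -0.9]
opening: 0.005
(array([309.,  97., 239.]), np.float64(-0.36), array([ 7.e-04, -0.e+00, -1.e+00])) [-0.2423  0.0985  0.0591] 0.005450490905714325 [-0.6661277   0.08819447 -0.93792318] [-0.69807903  0.45984926  0.08504014  2.1007202  -0.06780042  0.58299586
 -0.42025001]
```

```bash
python3 -m creep '[[255,-0.03,0.012,0,0],[255,-0.07,0.028,0,0],[255,-0.11,0.044,0,0],[255,-0.15,0.06,0,0],[255,-0.19,0.077,0.01,0],[255,-0.22,0.09,0.03,0],[255,-0.235,0.096,0.045,0],[255,-0.242,0.0985,0.055,0],[255,-0.2425,0.0985,0.059,0],[255,-0.2425,0.0985,0.059,0]]'
python3 - <<'E'
from plant import telemetry,imaging
from h import *
s=telemetry.get_state(); print(rel(s),goal(s,.066,0,.09),s["contact_force"])
for n in("top","scene","wrist"):
    p=imaging.snapshot(n); cv2.imwrite(f"pics/{n}2.png",p["image"])
    if n=="wrist":
        T=np.array(p["hand_eye"]); R=Ro.from_quat(s["eef_rot"]).as_matrix()
        Rc=(R@T[:3,:3]).T; p["R"]=Rc; p["t"]=-Rc@(R@T[:3,3]+s["tool_pos"])
        o=p["image"].copy()
        for q in proj(p,world(C,[[.022,0,.082],[.1,0,.06],[.1,.055,.075],[.1,-.055,.075],[.175,.062,.012],[.175,-.062,.012],[.036,.036,.052],[.036,-.036,.052]])):
            print(q.round()); cv2.circle(o,tuple(int(round(v)) for v in q),3,(0,0,255),-1)
        cv2.imwrite("pics/wrist2.png",o)
        for t in("plate_face","bridge"): print(t,imaging.place_of(p,t)[:2])
E
```

```text
clock: 3.6
tool_pos: [0.5127, 0.0041, 0.1797]
eef_rot: [0.651, 0.759, 0.0, -0.001]
contact_force: [0.4, -0.0, 0.3]
opening: 0.003
(array([ 69.9,  -0.6, 179.7]), np.float64(0.13), array([-7.e-04,  8.e-04, -1.e+00])) [-0.0039 -0.0006  0.0897] [ 0.38619675 -0.03833596  0.25581874]
[319. 302.]
[319. 198.]
[244. 202.]
[394. 202.]
[246.  99.]
[393. 100.]
[277. 270.]
[361. 271.]
plate_face [{'location': [195.9, 319.4], 'score': 0.96}]
bridge [{'location': [284.6, 318.3], 'score': 0.68}]
```

View pics/wrist2.png

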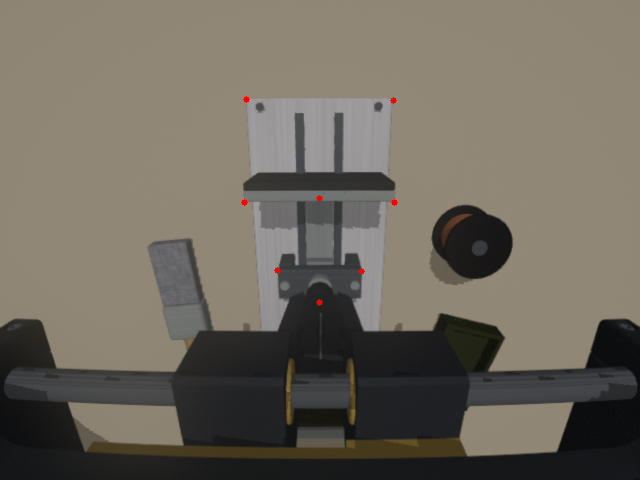

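View pics/scene2.png

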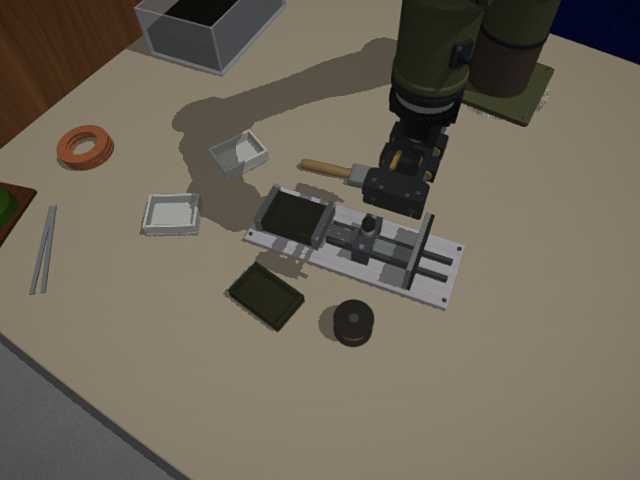

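The wrist view has the predicted plate top edge at row 202 and columns 244 to 394, and the bridge edge at row 270. Both lie within about 1 mm of the real edges. The fingertips hang over the gap, and the spool and brush are clear at the sides. I descend next.

```bash
python3 -m creep '[[255,-0.003,0,0.01,0],[255,-0.003,0,0.03,0],[255,-0.003,0,0.05,0],[255,-0.003,0,0.07,0],[255,-0.003,0,0.09,0],[255,-0.003,0,0.11,0],[255,-0.003,0,0.125,0],[255,-0.003,0,0.135,0],[255,-0.003,0,0.137,0],[255,-0.003,0,0.137,0]]'
python3 - <<'E'
from plant import telemetry,imaging
from h import *
s=telemetry.get_state(); print(rel(s),s["contact_force"])
p=imaging.snapshot("scene"); cv2.imwrite("pics/s3.png",cv2.resize(p["image"][150:330,230:490],None,fx=3,fy=3))
E
```

```text
clock: 5.1
tool_pos: [0.5139, -0.0002, 0.0429]
eef_rot: [0.652, 0.759, 0.0, 0.0]
contact_force: [0.3, 0.5, 0.7]
opening: 0.008
(array([65.4, -1.1, 42.9]), np.float64(0.01), array([ 5.e-04,  1.e-04, -1.e+00])) [0.25673882 0.45505415 0.69685119]
```

View pics/s3.png

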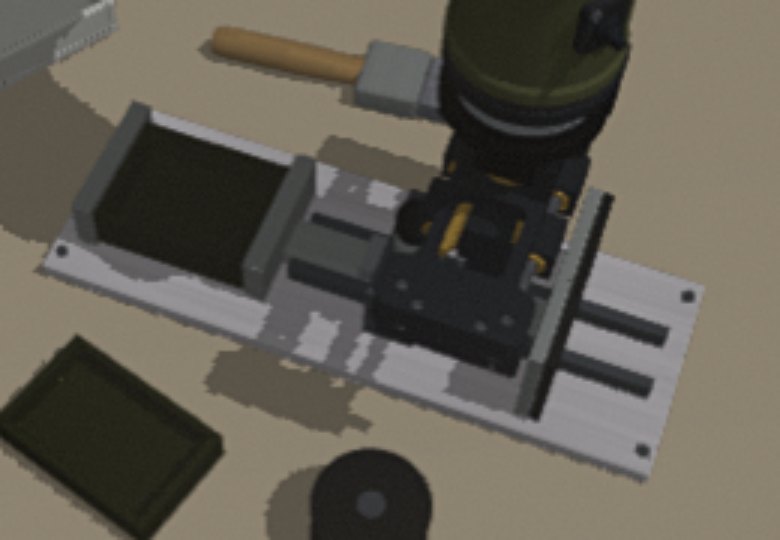

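The fingers are in the gap and nothing is touching. Next I approach the plate, expecting contact at TCP x of about 91 mm.

```bash
python3 -m creep '[[255,0.006,0,0,0],[255,0.012,0,0,0],[255,0.017,0,0,0],[255,0.02,0,0,0],[255,0.022,0,0,0],[255,0.023,0,0,0]]'
python3 -c "
from plant import telemetry
from h import *
s=telemetry.get_state(); print(rel(s),s['contact_force'])"
python3 -m creep '[[255,0.001,0,0,0],[255,0.002,0,0,0],[255,0.003,0,0,0]]'
python3 -c "
from plant import telemetry
from h import *
s=telemetry.get_state(); print(rel(s),s['contact_force'])"
```

```text
clock: 5.9
tool_pos: [0.5102, 0.0226, 0.0427]
eef_rot: [0.652, 0.759, -0.0, 0.0]
contact_force: [0.1, -0.8, -1.0]
opening: 0.006
(array([88.5, -0.9, 42.7]), np.float64(0.02), array([ 0., -0., -1.])) [ 0.06376736 -0.76880927 -1.00525223]
clock: 6.28
tool_pos: [0.5099, 0.0241, 0.0427]
eef_rot: [0.652, 0.758, -0.001, 0.001]
contact_force: [1.8, -5.0, -1.3]
opening: 0.004
(array([90. , -0.9, 42.7]), np.float64(-0.06), array([ 4.0e-04, -1.6e-03, -1.0e+00])) [ 1.80894761 -5.01263331 -1.26504733]
```

```bash
python3 -m creep '[[255,0.003,0,0,0],[255,0.007,0,0,0],[255,0.011,0,0,0],[255,0.015,0,0,0],[255,0.019,0,0,0],[255,0.023,0,0,0],[255,0.027,0,0,0],[255,0.031,0,0,0],[255,0.035,0,0,0],[255,0.038,0,0,0]]'
python3 -c "
from plant import telemetry
from h import *
s=telemetry.get_state(); print(rel(s),s['contact_force'])"
```

```text
clock: 7.52
tool_pos: [0.5042, 0.0599, 0.0427]
eef_rot: [0.653, 0.758, -0.001, 0.001]
contact_force: [0.5, -7.9, -0.1]
opening: 0.003
(array([126.2,  -0.6,  42.7]), np.float64(-0.16), array([ 2.0e-04, -3.7e-03, -1.0e+00])) [ 0.50374056 -7.8972234  -0.12454023]
```

```bash
python3 -m creep '[[255,0.003,0,0,0],[255,0.006,0,0,0],[255,0.008,0,0,0],[255,0.008,0,0,0]]'
python3 - <<'E'
from plant import telemetry,imaging
from h import *
s=telemetry.get_state(); print(rel(s),s["contact_force"])
p=imaging.snapshot("scene"); cv2.imwrite("pics/s4.png",cv2.resize(p["image"][150:330,230:490],None,fx=3,fy=3))
o=p["image"].copy()
for j in(.04,.044,.048):
    print(j,proj(p,world(C,[[.114+j,-.055,.075],[.114+j,.055,.075],[.1+j,-.055,.075],[.1+j,.055,.075]])).round(1).tolist())
for t in("guard","plate_face"): print(t,imaging.place_of(p,t)[:2])
E
```

```text
clock: 8.02
tool_pos: [0.503, 0.0677, 0.0427]
eef_rot: [0.653, 0.758, -0.001, 0.001]
contact_force: [0.7, -6.4, 0.4]
opening: 0.001
(array([134.1,  -0.6,  42.7]), np.float64(-0.16), array([ 2.0e-04, -3.9e-03, -1.0e+00])) [ 0.68843365 -6.43650115  0.39704239]
0.04 [[441.5, 281.6], [460.0, 222.8], [432.1, 278.4], [451.2, 220.0]]
0.044 [[444.2, 282.5], [462.5, 223.6], [434.8, 279.3], [453.7, 220.8]]
0.048 [[446.9, 283.4], [465.0, 224.4], [437.5, 280.2], [456.2, 221.6]]
guard [{'location': [245.3, 356.3], 'score': 0.15}]
plate_face [{'location': [249.4, 442.6], 'score': 0.58}, {'location': [221.3, 294.8], 'score': 0.43}]
```

View pics/s4.png

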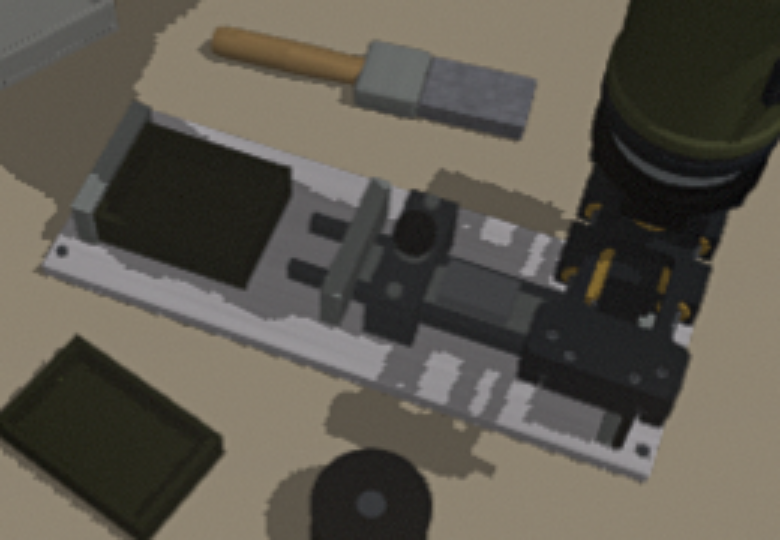

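The knob has dropped onto the bridge, at about (415,230) in the crop. The travel from contact is about 44 mm. I now ease the plate back slowly.

```bash
python3 -m creep '[[255,-0.001,0,0,0],[255,-0.003,0,0,0],[255,-0.005,0,0,0],[255,-0.007,0,0,0],[255,-0.009,0,0,0],[255,-0.011,0,0,0],[255,-0.0125,0,0,0],[255,-0.0125,0,0,0]]'
python3 -c "
from plant import telemetry
from h import *
s=telemetry.get_state(); print(rel(s),s['contact_force'])"
python3 -m creep '[[255,-0.0005,0,0,0],[255,-0.001,0,0,0],[255,-0.0015,0,0,0],[255,-0.002,0,0,0],[255,-0.0025,0,0,0],[255,-0.003,0,0,0],[255,-0.0035,0,0,0],[255,-0.004,0,0,0],[255,-0.0045,0,0,0],[255,-0.005,0,0,0]]'
python3 -c "
from plant import telemetry
from h import *
s=telemetry.get_state(); print(rel(s),s['contact_force'])"
```

```text
clock: 9.18
tool_pos: [0.5049, 0.0554, 0.0428]
eef_rot: [0.653, 0.758, -0.001, 0.001]
contact_force: [1.0, -8.4, -0.2]
opening: 0.006
(array([121.7,  -0.7,  42.8]), np.float64(-0.17), array([ 4.0e-04, -3.5e-03, -1.0e+00])) [ 0.95553958 -8.39546209 -0.20158064]
clock: 10.42
tool_pos: [0.5051, 0.0545, 0.0427]
eef_rot: [0.651, 0.759, 0.0, -0.001]
contact_force: [-1.2, -2.0, 0.4]
opening: 0.003
(array([120.8,  -0.7,  42.7]), np.float64(0.07), array([-6.e-04,  9.e-04, -1.e+00])) [-1.16708224 -1.98152695  0.42283558]
```

```bash
python3 -m creep '[[255,-0.001,0,0,0],[255,-0.002,0,0,0],[255,-0.003,0,0,0],[255,-0.004,0,0,0],[255,-0.006,0,0,0],[255,-0.009,0,0,0],[255,-0.013,0,0,0],[255,-0.018,0,0,0],[255,-0.022,0,0,0],[255,-0.022,0,0,0]]'
python3 - <<'E'
from plant import telemetry,imaging
from h import *
s=telemetry.get_state(); print(rel(s),s["contact_force"])
p=imaging.snapshot("scene"); cv2.imwrite("pics/s5.png",cv2.resize(p["image"][150:330,230:490],None,fx=3,fy=3))
E
```

```text
clock: 11.68
tool_pos: [0.5088, 0.0314, 0.0427]
eef_rot: [0.652, 0.758, -0.0, 0.0]
contact_force: [0.4, 0.7, 0.7]
opening: 0.01
(array([97.4, -0.9, 42.7]), np.float64(-0.03), array([ 1.e-04, -2.e-04, -1.e+00])) [0.43256111 0.73938289 0.73264147]
```

View pics/s5.png

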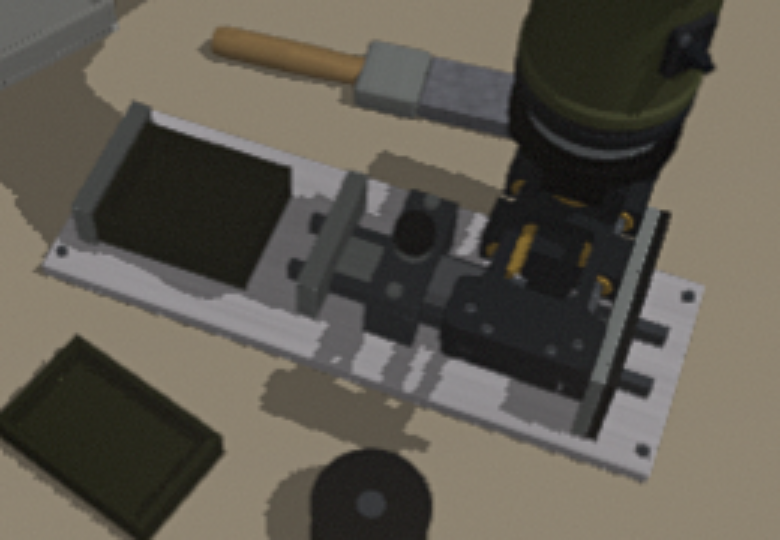

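The jaw is held half open, the pot stands clear, and the hand is off the plate with no force on it. I lift straight up and then check from above.

```bash
python3 -m creep '[[255,0,0,-0.01,0],[255,0,0,-0.03,0],[255,0,0,-0.05,0],[255,0,0,-0.075,0],[255,0,0,-0.1,0],[255,0,0,-0.125,0],[255,0,0,-0.15,0],[255,0,0,-0.17,0],[255,0,0,-0.18,0],[255,0,0,-0.18,0]]'
python3 - <<'E'
from plant import telemetry,imaging
from h import *
s=telemetry.get_state(); print(rel(s),s["contact_force"])
p=imaging.snapshot("wrist"); cv2.imwrite("pics/w6.png",p["image"])
T=np.array(p["hand_eye"]); R=Ro.from_quat(s["eef_rot"]).as_matrix()
Rc=(R@T[:3,:3]).T; p["R"]=Rc; p["t"]=-Rc@(R@T[:3,3]+s["tool_pos"])
m=imaging.place_of(p,"plate_face")[:1]; print(m)
for j in(.028,.03,.032): print(j,proj(p,world(C,[[.1+j,0,.06]])).round(1).tolist())
p=imaging.snapshot("scene"); cv2.imwrite("pics/s6.png",cv2.resize(p["image"][150:330,230:490],None,fx=3,fy=3))
for t in("pot","spare_pot","spool","brush","clamp","guard"): print(t,[(round(d["score"],2),np.round(d["location"]).tolist()) for d in imaging.place_of(p,t)][:2])
E
```

```text
clock: 12.98
tool_pos: [0.5089, 0.0321, 0.2233]
eef_rot: [0.651, 0.759, 0.001, 0.0]
contact_force: [-0.0, 0.4, -0.2]
opening: 0.006
(array([ 98.1,  -1.1, 223.3]), np.float64(0.03), array([ 1.2e-03,  3.0e-04, -1.0e+00])) [-0.01061165  0.35525935 -0.24989755]
[{'location': [182.8, 320.0], 'score': 0.86}]
0.028 [[318.5, 188.5]]
0.03 [[318.5, 186.3]]
0.032 [[318.5, 184.0]]
pot [(0.84, [162.0, 240.0]), (0.83, [221.0, 175.0])]
spare_pot [(0.9, [297.0, 267.0]), (0.53, [225.0, 296.0])]
spool [(0.64, [297.0, 269.0]), (0.63, [330.0, 352.0])]
brush [(0.7, [179.0, 351.0]), (0.62, [259.0, 441.0])]
clamp [(0.85, [245.0, 356.0])]
guard [(0.8, [259.0, 442.0])]
```

View pics/s6.png

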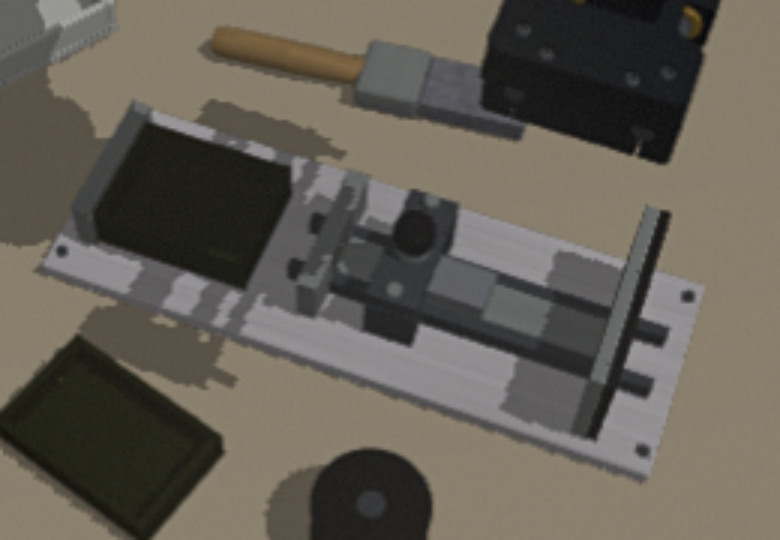

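The scene view shows the jaw half open, with the knob down at (415,230) in the crop. The pot, spare pot, spool and brush stand where they were. The hand is clear, so I hand in.

```bash
python3 -c "
from plant import r
print(r.finish_job())"
```

```text
the job is handed in; nothing more can be done
None
```

The pot is free. The clamp jaw rests half open against the dropped pin, the hand is clear above it, and I handed the job in at about 13 s of the 40 s allowed.

- **Push:** with the fingers shut, I pushed the plate's bare steel face about 44 mm open. Measured contact force was about 8 N. The scene picture showed the pin's knob dropped onto the bridge.
- **Return:** I eased the plate back at about 16 mm/s or slower. The force faded with the tip at about 121 mm, roughly 31 mm of opening. I then backed off and lifted straight up.
- **Last checks:** the wrist camera puts the plate at about 33 mm of opening, against the expected 30 mm. I put that 3 mm down to calibration and network error. Force on the tool was near zero, and by eye in the last picture the pot, spare pot, spool and brush had not moved.
- **Disagreements:** in that last picture the network's best two "pot" hits were the white look-alikes, and its best "spool" hit was the spare pot. I went by eye for those.

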